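# Close the double-lidded coffee and tea caddies

### The job

The two stoneware caddies have been washed and dried; please close them again. Lay each caddy's own inner lid (the white disc whose knob has the caddy's colour) flat on its rim with the plug in the mouth, then put its own deep cover of the same colour over that, right down onto the shoulder. Leave both caddies upright on the table, and do not knock or shift the tea packet, the teaspoon or the small jar.

Things in the scene. Friction and masses are not known exactly. Their poses are not given: they have to be found in the camera images.
- caddy_blue_mouth (a point): The larger caddy: round dark blue stoneware jar, open on top, standing loose, 87 mm high, 0.78 kg. This point: centre of its mouth at the rim, 87 mm above its underside; z is the jar's axis, up. Body 120 mm across up to a level shoulder 15 mm below the rim; above it a neck tapering from 104 mm to 86 mm across at the rim; mouth 72 mm wide.
- seal_blue_center (a point): Inner lid of the dark blue caddy: white disc 86 mm across, 4 mm thick; on it a dark blue knob 23 mm across, 19 mm tall; under it a dark blue plug 10 mm deep, tapering from 62 to 52 mm. Lies loose, knob up. This point: on its axis (z, up), 16.5 mm above the plug's end, 2.5 mm above the disc's top. Seated, the disc lies on the rim, this point 6.5 mm above the mouth point.
- cover_blue_center (a point): Cover of the dark blue caddy: deep dark blue cap 120 mm across, 47 mm high, with a pale wooden knob on top 30 mm across, 22 mm tall. Inside 110 mm wide, 42 mm deep. Stands loose, knob up. This point: on its axis (z, up), 34.5 mm above the skirt's lower edge, 12.5 mm below the cap's flat top. Seated, the skirt stands on the shoulder, this point 19.5 mm above the mouth point.
- caddy_yellow_mouth (a point): The smaller caddy: round mustard-yellow stoneware jar, open on top, standing loose, 73 mm high, 0.65 kg. This point: centre of its mouth at the rim, 73 mm above its underside; z is the jar's axis, up. Body 100 mm across up to a level shoulder 15 mm below the rim; above it a neck tapering from 84 mm to 66 mm across at the rim; mouth 52 mm wide.
- seal_yellow_center (a point): Inner lid of the mustard-yellow caddy: white disc 66 mm across, 4 mm thick; on it a mustard-yellow knob 23 mm across, 19 mm tall; under it a mustard-yellow plug 10 mm deep, tapering from 42 to 32 mm. Lies loose, knob up. This point: on its axis (z, up), 16.5 mm above the plug's end, 2.5 mm above the disc's top. Seated, the disc lies on the rim, this point 6.5 mm above the mouth point.
- cover_yellow_center (a point): Cover of the mustard-yellow caddy: deep mustard-yellow cap 100 mm across, 47 mm high, with a pale wooden knob on top 30 mm across, 22 mm tall. Inside 90 mm wide, 42 mm deep. Stands loose, knob up. This point: on its axis (z, up), 34.5 mm above the skirt's lower edge, 12.5 mm below the cap's flat top. Seated, the skirt stands on the shoulder, this point 19.5 mm above the mouth point.
- tea_box_center (a point): A bystander: a red cardboard tea packet, 72 x 135 x 73 mm high, standing on the table behind and between the caddies. This point is its centre.
- teaspoon_center (a point): A bystander: a steel teaspoon, 132 mm long, lying on the table between the caddies. This point is its middle, 4.5 mm above the table.
- jar_small_center (a point): A bystander: a small glass jar with a black lid, 51 mm in diameter, 66 mm high, standing to the left of the caddies. This point is its centre.
Not all that is in view belongs to the job. Leave any purple or turquoise look-alike of the part that bears seal_blue_center alone.

How it is judged:
By the outcome, as a careful person would: the job done as asked, in the order asked, and still so for the second after the job is handed in, with the robot touching nothing.
It also fails if it takes over 120 s, if anything falls off the work surface, if the arm or the gripper's body presses on something with over 40 N, if the wrist force passes 120 N, or if a joint passes its speed limit or range.

### The arm

A 6-joint arm with a two-finger parallel gripper is mounted at the origin on a cart in front of the work surface, level with it; the furniture and walls round the work are solid. World frame = base frame: x ahead of the robot, y to its left, z up, the work surface at z = 0. Lengths are in m, angles in rad, forces in N, time in s.
With the tool pointing down it reaches from about 0.25 to 0.8 m from the base axis. Payload 8.5 kg.
Tool frame: the origin (TCP) lies between the finger pads; the fingertips stand 17 mm ahead of it and the grasp point (between the pads) lies 2 mm behind it; z points along the fingers, y is the line along which they close (so a half turn about z gives the same grasp; the last joint's range is limited). The gripper opens to 85 mm and grips with 20 to 120 N. Pads are 22 mm wide; open, the fingers measure 114 mm over their backs; the gripper's body (76 mm by 85 mm) begins 54 mm behind the grasp point. The pads swing forward as they close: fully open they stand 13 mm farther back than shut.
Start: joints at [1.345, 0.238, -0.013, 1.319, 0, 1.571], TCP at [0.118, 0.512, 0.248] pointing down, gripper open.
Joint ranges: [-2.66, 2.66], [-1.03, 1.9], [-1.14, 1.46], [-1.82, 2.27], [-1.45, 1.34], [-3.14, 3.14]. Speed limits (rad/s): [2.22, 2.22, 2.79, 3.14, 3.14, 3.14].

### API

Orientations are given as a 3x3 rotation matrix whose columns are the frame's x, y, z axes.
In Python, from cell import * gives the robot as it stands.
- The arm moves only by the tool move_arm, never from a script. Its argument "deltas" is a list of rows, each an object with "linear": the shift along the tool's x, y, z in cm, a list of three; "spin": the turn about the tool's z in rad. A call has exactly 8 rows; each row shifts and turns the commanded pose from where the row before left it, along the tool's axes as they then stand; what a row does not reach is not made up. A row lasts 1/8 s, in which the tool goes at most 62.5 mm and 10.7 degrees, less where a joint would pass 70% of its speed; a pose out of reach is approached as far as the arm can. A call is refused whole if a number of a shift passes 6.25 or a number of a turn 0.188, either way. A call with a gripper value outside its range is refused whole. "fingers" is the opening in per cent of the stroke, from 0 (shut) to 100 (fully open), set as the call begins (left out, the last holds). The fingers move at their own pace and stop on an object; "force" is the grip in N (left out, the last holds). Time passes only in rows, so rows that do not move let the fingers close, or fill a call up. It gives the time, the measured TCP pose, the force, the opening and the grip force at its end, in the units of the state.
- get_obs(): the state, without advancing time (a new reading comes with each control period).
- camera(name): name is "scene" or "top" or "wrist"; returns (picture, depth): 420x560x3 uint8, blue, green, red; 420x560 float32, m along the optical axis (not along the pixel's ray), 0 where there is no reading.
- camera_params(name): a dict with "fx", "fy", "cx", "cy" (pixels), "camera_from_world" (4x4, takes a point from world to camera coordinates). Camera axes: x right, y up, looking along -z (the intrinsics and any distortion apply to the point x, -y, -z); pixel columns grow to the right and rows downward; lengths in m; the calibration is good to about 2 mm. A picture is of the moment at which its call begins: read the wrist's pose just before it. camera_params takes no time and is no camera call; for the wrist camera it gives the pose at the moment of the call.
- job_done(): hands the job in; it is judged then, once.
The state is a dict: "t": time; "joints": joint angles; "qvel": joint speeds; "effort": joint torques, N m; "position": TCP position; "tcp_rot": TCP orientation; "contact_force": force on the tool from outside, world axes, zero at the start; "moment": the same for the moment, N m; "opening": finger opening in m; "gripper_force": force on a finger pad.
Only numpy, scipy, OpenCV 4.12 (cv2) and the standard library are available. Lean on these libraries where they do the work, as an engineer would, in place of code of your own. Each camera call takes 0.05 s, during which the arm holds its last target. There are 200 camera calls.

## Working session

There is one attempt and no reset: what is moved stays moved. The work goes in short steps, Python scripts to look and compute and a tool call to move; the robot and the scene stay as the last step left them, time stands still between calls to the robot, and variables do not carry over. Pictures are saved under pics/ and viewed, at most 14 in all, crops included, and the job is handed in when it is done.

Besides the shell and the picture viewer there is one more tool, called after "Call:" as a command line: name --argument value ..., lists and objects as JSON in quotes. move_arm: Moves the arm, as the interface text tells. Its arguments: {"type":"object","properties":{"deltas":{"type":"array"},"fingers":{"type":"number"},"force":{"type":"number"}},"required":["deltas"]}

```bash
ls; mkdir -p pics; python3 - <<'E'
from cell import *
import cv2,numpy as np
o=get_obs();print(o)
for n in("scene","top"):
    im,d=camera(n);cv2.imwrite(f"pics/{n}0.png",im);np.save(f"pics/{n}0.npy",d);p=camera_params(n);print(n,p)
E
```

```text
pics
{'t': 0.0, 'joints': array([ 1.34495586e+00,  2.38792417e-01, -1.42705051e-02,  1.31922239e+00,
       -4.09903906e-07,  1.57076603e+00]), 'qvel': array([-0.00070428, -0.00030352, -0.00049593,  0.00105515,  0.00103958,
        0.00065738]), 'effort': array([ 9.51068114e-05, -5.38768816e+01,  3.46439159e+01,  1.83385354e-02,
        2.94016891e-04, -2.99716156e-06]), 'position': array([0.11746953, 0.51126996, 0.24766519]), 'tcp_rot': array([[-9.74613033e-01,  2.23895792e-01, -3.33021429e-04],
       [ 2.23896040e-01,  9.74611952e-01, -1.45126200e-03],
       [-3.64790406e-07, -1.48898104e-03, -9.99998891e-01]]), 'contact_force': array([0.77204862, 0.35130558, 0.15972349]), 'moment': array([ 0.01256564,  0.03959989, -0.00703162]), 'gripper_force': 0.0, 'opening': 0.08537222824816114}
scene {'fx': 529.8725486295338, 'fy': 529.8725486295338, 'cx': 267.98022968805816, 'cy': 209.11243014122346, 'camera_from_world': array([[-0.87096961, -0.49101751, -0.01771293,  0.52462259],
       [ 0.35791021, -0.65873651,  0.66179037, -0.22948032],
       [-0.33661881,  0.57005966,  0.74947966, -1.44793929],
       [ 0.        ,  0.        ,  0.        ,  1.        ]])}
top {'fx': 426.1135991373033, 'fy': 426.1135991373033, 'cx': 285.04225633773757, 'cy': 210.40630840919889, 'camera_from_world': array([[-0.00317735, -0.99965452,  0.02609106,  0.03183043],
       [ 0.98042155,  0.00202288,  0.19689968, -0.60585335],
       [-0.19688444,  0.02620586,  0.98007641, -0.93568146],
       [ 0.        ,  0.        ,  0.        ,  1.        ]])}
```

View pics/top0.png

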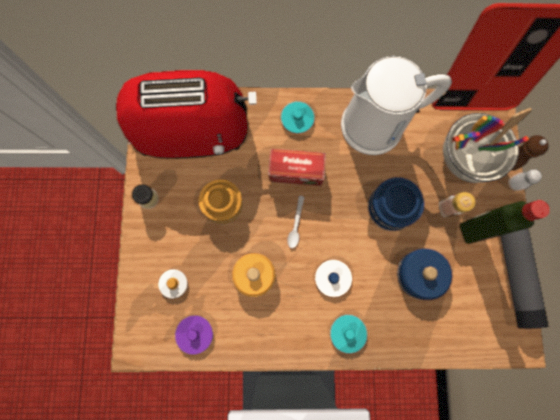

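View pics/scene0.png

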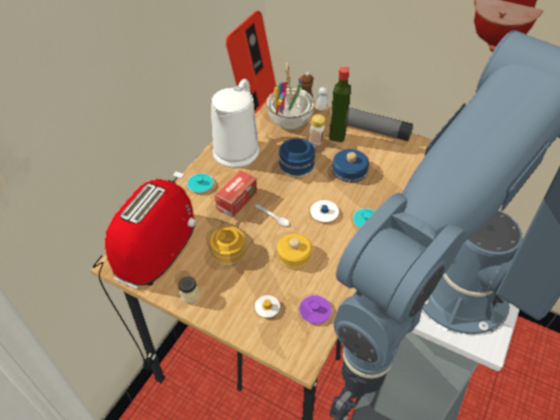

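The top view shows the blue caddy at (397,204), blue cover (426,274), blue seal (333,279), yellow caddy (220,201), yellow cover (253,273) and yellow seal (173,284). The jar is at (145,195), tea box (297,167) and spoon (296,222). The scene view agrees. The look-alikes are purple (194,335) and turquoise (349,334) and (298,118).

```bash
cat > h.py <<'E'
import numpy as np,cv2
from cell import *
def ray(p,uv,z):
    """intersect pixels with world plane z"""
    uv=np.atleast_2d(uv).astype(float);M=p["camera_from_world"];R,t=M[:3,:3],M[:3,3]
    d=np.c_[(uv[:,0]-p["cx"])/p["fx"],-(uv[:,1]-p["cy"])/p["fy"],-np.ones(len(uv))]@R
    c=-R.T@t
    return c+d*((z-c[2])/d[:,2])[:,None]
def cloud(p,d):
    v,u=np.mgrid[:420,:560];M=p["camera_from_world"]
    P=np.stack([(u-p["cx"])/p["fx"]*d,-(v-p["cy"])/p["fy"]*d,-d],-1)-M[:3,3]
    P=P@M[:3,:3];P[d==0]=np.nan
    return P
def circ(P):
    A=np.c_[2*P[:,:2],np.ones(len(P))];s=np.linalg.lstsq(A,(P[:,:2]**2).sum(1),rcond=None)[0]
    return s[:2],np.sqrt(s[2]+s[0]**2+s[1]**2)
def show(o=None):
    o=o or get_obs();print("t%.2f"%o["t"],np.round(o["position"],4),"tool x",np.round(o["tcp_rot"][:,0],3),"F",np.round(o["contact_force"],1),"op%.4f g%.0f"%(o["opening"],o["gripper_force"]))
E
python3 - <<'E'
from h import *
p=camera_params("top");d=np.load("pics/top0.npy");im=cv2.imread("pics/top0.png");P=cloud(p,d)
hsv=cv2.cvtColor(im,cv2.COLOR_BGR2HSV)
for n,u,v,r in(("cB",397,204,30),("covB",426,274,30),("sB",333,279,22),("cY",220,201,26),("covY",253,273,24),("sY",173,284,18),("jar",145,195,16),("tea",297,167,30),("spoon",296,222,28),("spice",460,203,18)):
    q=P[v-r:v+r,u-r:u+r].reshape(-1,3);z=q[:,2]
    h=np.histogram(z,np.arange(-.01,.15,.008))
    print(n,"px",hsv[v,u],"pt",np.round(P[v,u],3),"zhist",h[0])
for n,u,v,r,z0,z1 in(("cB",397,204,34,.08,.095),("covB",426,274,34,.038,.056),("sB",333,279,26,.007,.021),("cY",220,201,30,.066,.08),("covY",253,273,28,.038,.056),("sY",173,284,22,.007,.021),("jar",145,195,16,.055,.075),("tea",297,167,35,.06,.08)):
    m=np.zeros((420,560),bool);m[v-r:v+r,u-r:u+r]=1;m&=(P[...,2]>z0)&(P[...,2]<z1)
    a,b=cv2.minEnclosingCircle(P[m][:,:2].astype(np.float32));print(n,m.sum(),np.round(a,4),round(b,4),"med",np.round(np.nanmedian(P[m],0),4),"min",P[m].min(0).round(3),"max",P[m].max(0).round(3))
E
```

```text
cB px [110 120  51] pt [ 0.634 -0.25   0.004] zhist [ 163 1278  423   81   52   44   40   50   56   94  678  355  267    0
    0    0    0    0    0]
covB px [ 17 112 171] pt [ 0.458 -0.287  0.069] zhist [ 193 1131   44   51   44   46  614 1313   15  100   36    0    0    0
    0    0    0    0    0]
sB px [108 130 110] pt [ 0.448 -0.081  0.032] zhist [138 767 407 535  11  69   0   0   0   0   0   0   0   0   0   0   0   0
   0]
cY px [ 17 185 135] pt [0.64  0.191 0.004] zhist [ 185 1125  209   27   26   16   33   28  538  216  293    0    0    0
    0    0    0    0    0]
covY px [ 18 110 222] pt [0.461 0.104 0.07 ] zhist [138 678   5   5   0   2 471 859   1 112  23   0   0   0   0   0   0   0
   0]
sY px [ 16 181 220] pt [0.438 0.289 0.035] zhist [132 538 232 306  15  69   0   0   0   0   0   0   0   0   0   0   0   0
   0]
jar px [ 4 40 51] pt [0.641 0.357 0.064] zhist [102 418   5  37  19  31  46   7  34 313   7   0   0   0   0   0   0   0
   0]
tea px [  3 128 234] pt [0.707 0.003 0.074] zhist [ 253 1484   28   24   33   40   38   59   48   64 1280  233    0    0
    0    0    0
[... 479 characters left out ...]
n [ 0.402 -0.359  0.038] max [ 0.518 -0.24   0.056]
sB 942 [ 0.4522 -0.0848] 0.043 med [ 0.4514 -0.084   0.0143] min [ 0.409 -0.127  0.008] max [ 0.494 -0.043  0.02 ]
cY 398 [0.6313 0.1832] 0.0387 med [0.6291 0.1825 0.072 ] min [0.595 0.146 0.066] max [0.67  0.22  0.078]
covY 1331 [0.4588 0.1031] 0.0498 med [0.4573 0.1025 0.0467] min [0.41  0.055 0.038] max [0.508 0.152 0.056]
sY 534 [0.4401 0.2947] 0.0331 med [0.4384 0.2929 0.0143] min [0.408 0.262 0.008] max [0.471 0.327 0.02 ]
jar 353 [0.6442 0.3637] 0.0245 med [0.6427 0.3627 0.0661] min [0.62  0.34  0.055] max [0.668 0.387 0.071]
tea 1558 [0.7153 0.0024] 0.0723 med [0.7115 0.0034 0.0758] min [ 0.678 -0.064  0.06 ] max [0.752 0.069 0.08 ]
```

Call:
move_arm --deltas '[{"linear": [0,0,0],"spin": -0.113},{"linear": [0,0,0],"spin": -0.113},{"linear": [-1,-0.7,0],"spin": 0},{"linear": [-2.5,-1.7,0],"spin": 0},{"linear": [-4,-2.7,0],"spin": 0},{"linear": [-4,-2.7,0],"spin": 0},{"linear": [-4,-2.7,0],"spin": 0},{"linear": [-4,-2.7,0],"spin": 0}]' --fingers 50 --force 30

```text
t: 1.1
position: [0.314, 0.378, 0.2483]
tcp_rot: [[-1.0, 0.003, 0.0], [0.003, 1.0, -0.0], [-0.0, -0.0, -1.0]]
contact_force: [-0.6, 0.6, 0.8]
opening: 0.0426
gripper_force: 0.0
```

Call:
move_arm --deltas '[{"linear": [-4,-2.7,0],"spin": 0},{"linear": [-4,-2.7,1],"spin": 0},{"linear": [-2.7,-1.8,2],"spin": 0},{"linear": [-1.5,-1,2],"spin": 0},{"linear": [-0.5,-0.3,1],"spin": 0},{"linear": [0,0,0],"spin": 0},{"linear": [0,0,0],"spin": 0},{"linear": [0,0,0],"spin": 0}]'

```text
t: 2.1
position: [0.4394, 0.2953, 0.1891]
tcp_rot: [[-1.0, -0.001, 0.001], [-0.001, 1.0, 0.001], [-0.001, 0.001, -1.0]]
contact_force: [0.2, 0.3, -0.3]
opening: 0.0428
gripper_force: 0.0
```

```bash
python3 - <<'E'
from h import *
show();p=camera_params("wrist");im,d=camera("wrist");cv2.imwrite("pics/w1.png",im);np.save("pics/w1.npy",d)
M=p["camera_from_world"];print(p["fx"],"cam at",-M[:3,:3].T@M[:3,3],"look",-M[2,:3]); print((d>0).mean())
E
```

```text
t2.10 [0.4394 0.2953 0.1891] tool x [-1.    -0.001 -0.001] F [ 0.2  0.3 -0.3] op0.0428 g0
352.759623545968 cam at [0.35782337 0.29647485 0.31440475] look [ 0.32017044  0.00114728 -0.94735926]
0.9961479591836735
```

View pics/w1.png

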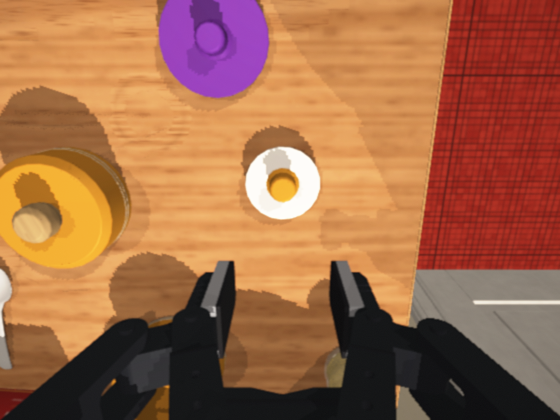

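The wrist view shows the yellow seal, disc centred at (283,184) with its knob at (283,185). The fingers are at the bottom.

```bash
cat >> h.py <<'E'
def look(name,hsvlo,hsvhi,z,roi=None,save=None,n=1):
    """mask blobs -> world centre of enclosing ellipse at plane z"""
    p=camera_params(name);im,d=camera(name)
    if save: cv2.imwrite("pics/%s.png"%save,im)
    return blob(im,p,hsvlo,hsvhi,z,roi,n)
def blob(im,p,lo,hi,z,roi=None,n=1):
    m=cv2.inRange(cv2.cvtColor(im,cv2.COLOR_BGR2HSV),np.array(lo),np.array(hi))
    if roi:
        k=np.zeros_like(m);x0,y0,x1,y1=roi;k[y0:y1,x0:x1]=1;m*=k
    cs=sorted(cv2.findContours(m,cv2.RETR_EXTERNAL,cv2.CHAIN_APPROX_NONE)[0],key=cv2.contourArea)[-n:]
    for c in cs[::-1]:
        w=ray(p,cv2.convexHull(c)[:,0],z);a,r=cv2.minEnclosingCircle(w[:,:2].astype(np.float32))
        print("px",c[:,0].mean(0).round(),"area",cv2.contourArea(c),"world",np.round(a,4),"r %.4f"%r,"fit",*np.round(circ(w)[0],4))
E
python3 - <<'E'
from h import *
im=cv2.imread("pics/w1.png");p=camera_params("wrist")
blob(im,p,(0,0,150),(180,50,255),.014,(200,120,360,240),2)
blob(im,p,(12,120,100),(30,255,255),.033,(255,150,310,215))
E
```

```text
px [282. 182.] area 4103.5 world [0.4394 0.297 ] r 0.0330 fit 0.4393 0.2969
px [282. 184.] area 787.5 world [0.435  0.2962] r 0.0143 fit 0.4348 0.2969
```

Call:
move_arm --deltas '[{"linear": [0,0.15,1],"spin": 0},{"linear": [0,0,2.5],"spin": 0},{"linear": [0,0,3.5],"spin": 0},{"linear": [0,0,3.5],"spin": 0},{"linear": [0,0,2.5],"spin": 0},{"linear": [0,0,1.2],"spin": 0},{"linear": [0,0,0.6],"spin": 0},{"linear": [0,0,0.5],"spin": 0}]'

```text
t: 3.15
position: [0.44, 0.2965, 0.0356]
tcp_rot: [[-1.0, -0.0, 0.001], [-0.0, 1.0, 0.001], [-0.001, 0.001, -1.0]]
contact_force: [0.6, -0.2, -0.1]
opening: 0.0426
gripper_force: 0.0
```

```bash
python3 -c "
from h import *
show();im,d=camera('wrist');cv2.imwrite('pics/w2.png',im)"
```

```text
t3.15 [0.44   0.2965 0.0356] tool x [-1.    -0.    -0.001] F [ 0.6 -0.2 -0.1] op0.0426 g0
```

View pics/w2.png

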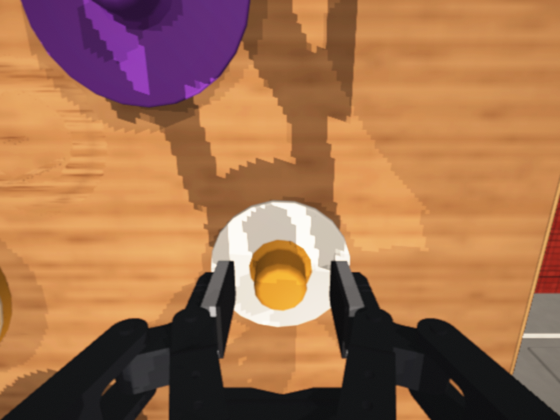

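The knob at (280,275) is centred between the fingertips at (235,270) and (335,270). I'll go down 1.5 mm more and close.

Call:
move_arm --deltas '[{"linear": [0,0,0.15],"spin": 0},{"linear": [0,0,0],"spin": 0},{"linear": [0,0,0],"spin": 0},{"linear": [0,0,0],"spin": 0},{"linear": [0,0,0],"spin": 0},{"linear": [0,0,0],"spin": 0},{"linear": [0,0,0],"spin": 0},{"linear": [0,0,0],"spin": 0}]' --fingers 0 --force 30

```text
t: 4.2
position: [0.4399, 0.2964, 0.0343]
tcp_rot: [[-1.0, -0.0, 0.001], [-0.0, 1.0, 0.0], [-0.001, 0.0, -1.0]]
contact_force: [1.0, -0.6, 5.5]
opening: 0.0215
gripper_force: 29.7
```

Call:
move_arm --deltas '[{"linear": [0,0,-0.5],"spin": 0},{"linear": [0,0,-1.5],"spin": 0},{"linear": [0,0,-2.5],"spin": 0},{"linear": [0,0,-3],"spin": 0},{"linear": [0,0,-2.5],"spin": 0},{"linear": [0,0,-1.5],"spin": 0},{"linear": [0,0,-1],"spin": 0},{"linear": [0,0,0],"spin": 0}]'

```text
t: 5.2
position: [0.4397, 0.2963, 0.1591]
tcp_rot: [[-1.0, -0.0, 0.0], [-0.0, 1.0, 0.0], [-0.0, 0.0, -1.0]]
contact_force: [-0.2, -0.8, -1.3]
opening: 0.0215
gripper_force: 29.4
```

```bash
python3 - <<'E'
from h import *
im=cv2.imread("pics/top0.png");p=camera_params("top");d=np.load("pics/top0.npy");P=cloud(p,d)
for n,(u,v,r),(z0,z1),R,(ri) in(("cY",(220,201,30),(.0705,.08),.033,.026),("cB",(397,204,34),(.0845,.095),.043,.036)):
    m=np.zeros((420,560),np.uint8);m[v-r:v+r,u-r:u+r]=1;m&=((P[...,2]>z0)&(P[...,2]<z1)).astype(np.uint8)
    z={"cY":.073,"cB":.087}[n]
    cs,_=cv2.findContours(m,cv2.RETR_CCOMP,cv2.CHAIN_APPROX_NONE)
    for c in cs:
        if len(c)>25:
            w=ray(p,c[:,0],z);s,rr=circ(w);print(n,len(c),s.round(4),rr.round(4))
    q=P[v-r:v+r,u-r:u+r].reshape(-1,3);
    a=q[(q[:,2]>z0)&(q[:,2]<z1)];s,rr=circ(a);print(" pts",len(a),s.round(4),rr.round(4),np.median(a,0).round(4))
E
```

```text
cY 87 [0.6321 0.1832] 0.0327
cY 65 [0.6322 0.1835] 0.0268
 pts 272 [0.632  0.1833] 0.0301 [0.6325 0.1828 0.073 ]
cB 118 [ 0.6255 -0.234 ] 0.0428
cB 95 [ 0.6252 -0.234 ] 0.0368
 pts 365 [ 0.6254 -0.2338] 0.0401 [ 0.6258 -0.233   0.087 ]
```

Call:
move_arm --deltas '[{"linear": [-1,0,0],"spin": 0},{"linear": [-2.5,0,0],"spin": 0},{"linear": [-4,0,0],"spin": 0},{"linear": [-4,0,0],"spin": 0},{"linear": [-3,0,0],"spin": 0},{"linear": [-1.5,0,0],"spin": 0},{"linear": [0,0,0],"spin": 0},{"linear": [0,0,0],"spin": 0}]'

```text
t: 6.2
position: [0.599, 0.296, 0.158]
tcp_rot: [[-1.0, -0.0, -0.001], [-0.0, 1.0, -0.001], [0.001, -0.001, -1.0]]
contact_force: [-0.3, -0.2, -1.5]
opening: 0.0217
gripper_force: 29.4
```

```bash
python3 - <<'E'
from h import *
show();p=camera_params("wrist");im,d=camera("wrist");cv2.imwrite("pics/w3.png",im);np.save("pics/w3.npy",d)
P=cloud(p,d);m=(abs(P[...,2]-.073)<.003)&(np.hypot(P[...,0]-.632,P[...,1]-.183)<.045);print(m.sum())
a=P[m];print(circ(a),np.median(a,0),a.min(0),a.max(0));v,u=np.where(m);print(u.min(),u.max(),v.min(),v.max())
cs,_=cv2.findContours(m.astype(np.uint8),cv2.RETR_CCOMP,cv2.CHAIN_APPROX_NONE)
for c in cs:
    if len(c)>30:print(len(c),circ(ray(p,c[:,0],.073)))
E
```

```text
t6.20 [0.599 0.296 0.158] tool x [-1.    -0.     0.001] F [-0.3 -0.2 -1.5] op0.0217 g29
3133
(array([0.63113181, 0.18733498]), np.float64(0.029779377246368248)) [0.62697112 0.18815809 0.07243401] [0.59704908 0.15303969 0.0700029 ] [0.66524053 0.2215283  0.07478034]
67 170 217 308
320 (array([0.63070418, 0.18786652]), np.float64(0.03333746307289695))
214 (array([0.63098025, 0.18752314]), np.float64(0.025518308908963488))
```

View pics/w3.png

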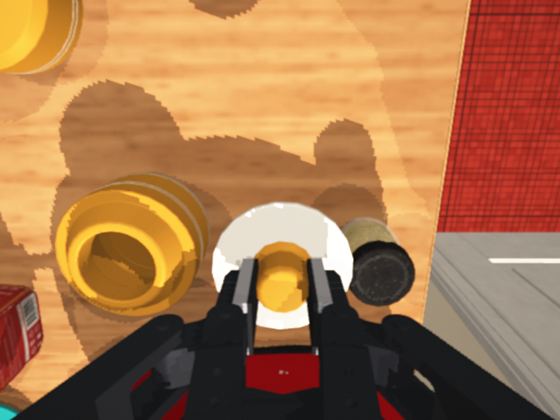

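The caddy mouth is at (118,262), the held seal at (283,265) and the jar at (380,265). I'll use the held disc, whose position is known from the TCP, to check the wrist camera's bias.

```bash
python3 - <<'E'
from h import *
im=cv2.imread("pics/w3.png");p=camera_params("wrist");d=np.load("pics/w3.npy");P=cloud(p,d)
# held disc: depth and colour
blob(im,p,(0,0,150),(180,60,255),.158-.0343+.014,(200,190,365,335),2)
m=(abs(P[...,2]-.138)<.004)&(np.hypot(P[...,0]-.6,P[...,1]-.296)<.04);a=P[m];print(m.sum(),circ(a),np.median(a,0),a.min(0),a.max(0))
# jar lid top, compare with top camera (.6442,.3637)
m=(np.abs(P[...,2]-.066)<.004)&(np.hypot(P[...,0]-.644,P[...,1]-.364)<.035);a=P[m];print(cv2.minEnclosingCircle(a[:,:2].astype(np.float32)))
E
```

```text
px [282. 246.] area 6185.0 world [0.5978 0.2975] r 0.0331 fit 0.5977 0.2975
px [282. 316.] area 868.0 world [0.6227 0.2974] r 0.0139 fit 0.6204 0.2972
7860 (array([0.59820216, 0.29762269]), np.float64(0.025528044688765034)) [0.58438923 0.29783341 0.13791407] [0.56546695 0.26506214 0.13429552] [0.63098295 0.3302713  0.14198849]
((0.6434172987937927, 0.3668992817401886), 0.024141116067767143)
```

Call:
move_arm --deltas '[{"linear": [-0.3,-1,0],"spin": 0},{"linear": [-0.8,-2.5,0],"spin": 0},{"linear": [-1,-3.5,0],"spin": 0},{"linear": [-0.8,-2.5,1],"spin": 0},{"linear": [-0.4,-1.5,1.5],"spin": 0},{"linear": [0,0,1.2],"spin": 0},{"linear": [0,0,0.5],"spin": 0},{"linear": [0,0,0],"spin": 0}]'

```text
t: 7.25
position: [0.6321, 0.1871, 0.1163]
tcp_rot: [[-1.0, -0.001, -0.001], [-0.001, 1.0, -0.0], [0.001, -0.0, -1.0]]
contact_force: [0.1, 0.2, -0.9]
opening: 0.0218
gripper_force: 29.5
```

Call:
move_arm --deltas '[{"linear": [0,-0.1,0],"spin": 0},{"linear": [0,0,0.5],"spin": 0},{"linear": [0,0,0.5],"spin": 0},{"linear": [0,0,0.4],"spin": 0},{"linear": [0,0,0.2],"spin": 0},{"linear": [0,0,0.2],"spin": 0},{"linear": [0,0,0],"spin": 0},{"linear": [0,0,0],"spin": 0}]'

```text
t: 8.25
position: [0.6327, 0.1852, 0.0989]
tcp_rot: [[-1.0, -0.0, 0.0], [-0.0, 1.0, -0.0], [-0.0, -0.0, -1.0]]
contact_force: [-0.4, 0.5, 0.1]
opening: 0.0211
gripper_force: 29.5
```

Call:
move_arm --deltas '[{"linear": [0,0,0.1],"spin": 0},{"linear": [0,0,0.1],"spin": 0},{"linear": [0,0,0],"spin": 0},{"linear": [0,0,0],"spin": 0},{"linear": [0,0,0],"spin": 0},{"linear": [0,0,0],"spin": 0},{"linear": [0,0,0],"spin": 0},{"linear": [0,0,0],"spin": 0}]'

```text
t: 9.25
position: [0.6327, 0.1853, 0.0971]
tcp_rot: [[-1.0, -0.0, 0.0], [-0.0, 1.0, 0.0], [-0.0, 0.0, -1.0]]
contact_force: [-0.6, -0.3, 5.1]
opening: 0.0219
gripper_force: 29.8
```

Call:
move_arm --deltas '[{"linear": [0,0,0],"spin": 0},{"linear": [0,0,0],"spin": 0},{"linear": [0,0,0],"spin": 0},{"linear": [0,0,0],"spin": 0},{"linear": [0,0,-0.5],"spin": 0},{"linear": [0,0,-1.5],"spin": 0},{"linear": [0,0,-3],"spin": 0},{"linear": [0,0,-4],"spin": 0}]' --fingers 50

```text
t: 10.25
position: [0.6323, 0.1851, 0.1882]
tcp_rot: [[-1.0, -0.0, -0.001], [-0.0, 1.0, -0.0], [0.001, -0.0, -1.0]]
contact_force: [0.9, 0.1, -0.9]
opening: 0.0428
gripper_force: 0.0
```

```bash
python3 - <<'E'
from h import *
show();p=camera_params("wrist");im,d=camera("wrist");cv2.imwrite("pics/w4.png",im);P=cloud(p,d)
q=P[np.hypot(P[...,0]-.632,P[...,1]-.187)<.033];print(np.histogram(q[:,2],np.arange(.05,.11,.004)))
m=(abs(P[...,2]-.077)<.004)&(np.hypot(P[...,0]-.632,P[...,1]-.187)<.045);a=P[m];A=np.c_[a[:,:2]-a[:,:2].mean(0),np.ones(len(a))];print("plane",np.linalg.lstsq(A,a[:,2],rcond=None)[0],len(a))
blob(im,p,(0,0,150),(180,60,255),.077,(180,150,380,400),2)
E
```

```text
t10.25 [0.6323 0.1851 0.1882] tool x [-1.    -0.     0.001] F [ 0.9  0.1 -0.9] op0.0428 g0
(array([   0,    0,    0,    0,    5,  146, 4914,  376,   57,   44,  117,
        783,    0,    0]), array([0.05 , 0.054, 0.058, 0.062, 0.066, 0.07 , 0.074, 0.078, 0.082,
       0.086, 0.09 , 0.094, 0.098, 0.102, 0.106]))
plane [0.00061667 0.00122586 0.07690016] 5292
px [282. 207.] area 6390.0 world [0.6333 0.1863] r 0.0339 fit 0.6329 0.1866
px [287. 344.] area 622.5 world [0.7495 0.1908] r 0.0146 fit 0.7495 0.1902
```

View pics/w4.png

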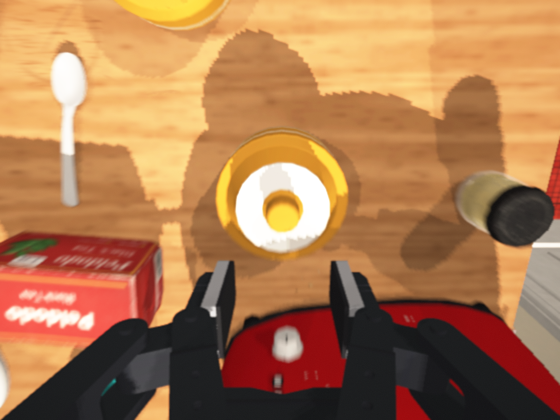

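The yellow seal lies level on the rim, with its disc at (283,207) and its plane at 76.9 mm. Next I'll fit the shoulder circle for the cover, then go to the yellow cover.

```bash
python3 - <<'E'
from h import *
im=cv2.imread("pics/w4.png");p=camera_params("wrist")
blob(im,p,(12,110,60),(30,255,255),.058,(200,110,365,262))
E
```

```text
px [282. 185.] area 24714.0 world [0.6352 0.1874] r 0.0881 fit 0.6352 0.1874
```

Call:
move_arm --deltas '[{"linear": [1,-0.5,0],"spin": 0},{"linear": [2.5,-1.2,0],"spin": 0},{"linear": [3.7,-1.7,0],"spin": 0},{"linear": [3.9,-1.8,0],"spin": 0},{"linear": [3.2,-1.5,0],"spin": 0},{"linear": [2,-1,0],"spin": 0},{"linear": [1,-0.5,0],"spin": 0},{"linear": [0,0,0],"spin": 0}]'

```text
t: 11.3
position: [0.4592, 0.103, 0.1868]
tcp_rot: [[-1.0, 0.0, -0.0], [0.0, 1.0, -0.0], [0.0, -0.0, -1.0]]
contact_force: [0.1, 0.3, 0.2]
opening: 0.0426
gripper_force: 0.0
```

```bash
python3 - <<'E'
from h import *
show();p=camera_params("wrist");im,d=camera("wrist");cv2.imwrite("pics/w5.png",im);P=cloud(p,d)
m=(abs(P[...,2]-.047)<.004)&(np.hypot(P[...,0]-.459,P[...,1]-.104)<.06);a=P[m];print(m.sum(),cv2.minEnclosingCircle(a[:,:2].astype(np.float32)),a.min(0),a.max(0))
m=(abs(P[...,2]-.069)<.003)&(np.hypot(P[...,0]-.459,P[...,1]-.104)<.04);a=P[m];print(m.sum(),cv2.minEnclosingCircle(a[:,:2].astype(np.float32)))
E
```

```text
t11.30 [0.4592 0.103  0.1868] tool x [-1.  0.  0.] F [0.1 0.3 0.2] op0.0426 g0
9487 ((0.4580715298652649, 0.1059737503528595), 0.04886026307940483) [0.40941386 0.05829279 0.04300032] [0.50615634 0.15405705 0.04941762]
1029 ((0.4580181837081909, 0.10602867603302002), 0.014313298277556896)
```

Call:
move_arm --deltas '[{"linear": [0,0.15,1],"spin": 0},{"linear": [0,0,2],"spin": 0},{"linear": [0,0,3],"spin": 0},{"linear": [0,0,3],"spin": 0},{"linear": [0,0,1.6],"spin": 0},{"linear": [0,0,0.8],"spin": 0},{"linear": [0,0,0.5],"spin": 0},{"linear": [0,0,0],"spin": 0}]'

```text
t: 12.35
position: [0.4598, 0.1048, 0.0678]
tcp_rot: [[-1.0, -0.0, 0.0], [-0.0, 1.0, -0.0], [-0.0, -0.0, -1.0]]
contact_force: [-0.0, -0.3, -0.1]
opening: 0.0428
gripper_force: 0.0
```

Call:
move_arm --deltas '[{"linear": [0,0,0],"spin": 0},{"linear": [0,0,0],"spin": 0},{"linear": [0,0,0],"spin": 0},{"linear": [0,0,0],"spin": 0},{"linear": [0,0,0],"spin": 0},{"linear": [0,0,0],"spin": 0},{"linear": [0,0,0],"spin": 0},{"linear": [0,0,0],"spin": 0}]' --fingers 0 --force 60

```text
t: 13.35
position: [0.4601, 0.1048, 0.0686]
tcp_rot: [[-1.0, -0.0, 0.001], [-0.0, 1.0, 0.0], [-0.001, 0.0, -1.0]]
contact_force: [-1.1, 0.4, 6.5]
opening: 0.028
gripper_force: 59.1
```

Call:
move_arm --deltas '[{"linear": [0,0,-0.5],"spin": 0},{"linear": [0,0,-1.5],"spin": 0},{"linear": [0,0,-2.5],"spin": 0},{"linear": [0,0,-3],"spin": 0},{"linear": [0,0,-3],"spin": 0},{"linear": [0,0,-2],"spin": 0},{"linear": [0,0,-1],"spin": 0},{"linear": [0,0,0],"spin": 0}]'

```text
t: 14.35
position: [0.4598, 0.1047, 0.203]
tcp_rot: [[-1.0, -0.0, 0.001], [-0.0, 1.0, 0.0], [-0.001, 0.0, -1.0]]
contact_force: [0.8, -0.3, -1.2]
opening: 0.0276
gripper_force: 59.2
```

```bash
python3 - <<'E'
from h import *
show();p=camera_params("wrist");im,d=camera("wrist");P=cloud(p,d);o=get_obs()["position"]
z=o[2]-.0686+.047
m=(abs(P[...,2]-z)<.006)&(np.hypot(P[...,0]-o[0],P[...,1]-o[1])<.06);a=P[m];print(m.sum(),a.min(0),a.max(0),np.linalg.lstsq(np.c_[a[:,:2]-o[:2],np.ones(len(a))],a[:,2],rcond=None)[0])
blob(im,p,(12,110,100),(30,255,255),z,(100,100,480,300))
cv2.imwrite("pics/w6.png",im)
E
```

```text
t14.35 [0.4598 0.1047 0.203 ] tool x [-1.    -0.    -0.001] F [ 0.8 -0.3 -1.2] op0.0276 g59
20877 [0.40802026 0.0567077  0.17481834] [0.50649911 0.1557085  0.18677419] [0.01704075 0.00027257 0.18090666]
px [287. 207.] area 71204.0 world [0.4437 0.1097] r 0.0976 fit 0.4442 0.1094
```

View pics/w6.png

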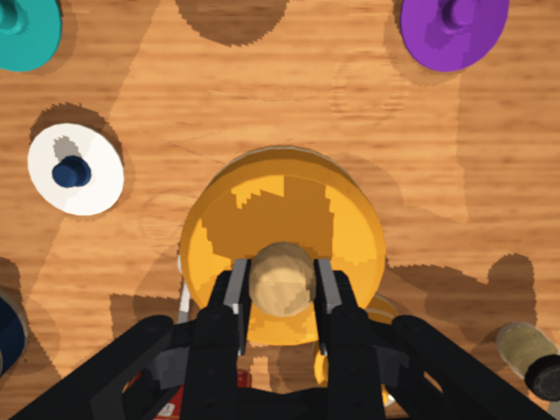

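Call:
move_arm --deltas '[{"linear": [-0.8,0.4,0],"spin": 0},{"linear": [-2,1,0],"spin": 0},{"linear": [-3.3,1.5,0],"spin": 0},{"linear": [-3.8,1.8,0],"spin": 0},{"linear": [-3.4,1.6,0],"spin": 0},{"linear": [-2.4,1.1,0],"spin": 0},{"linear": [-1.6,0.7,0],"spin": 0},{"linear": [0,0,0],"spin": 0}]'

```text
t: 15.4
position: [0.6333, 0.1863, 0.2009]
tcp_rot: [[-1.0, -0.001, -0.002], [-0.001, 1.0, -0.001], [0.002, -0.001, -1.0]]
contact_force: [-0.0, -0.5, -0.6]
opening: 0.0277
gripper_force: 59.2
```

Call:
move_arm --deltas '[{"linear": [0,0,1],"spin": 0},{"linear": [0,0,2],"spin": 0},{"linear": [0,0,1.5],"spin": 0},{"linear": [0,0,0.8],"spin": 0},{"linear": [0,0,0.6],"spin": 0},{"linear": [0,0,0.6],"spin": 0},{"linear": [0,0,0.5],"spin": 0},{"linear": [0,0,0],"spin": 0}]'

```text
t: 16.4
position: [0.6324, 0.1857, 0.1325]
tcp_rot: [[-1.0, -0.0, -0.0], [-0.0, 1.0, -0.0], [0.0, -0.0, -1.0]]
contact_force: [-0.1, 0.2, -1.2]
opening: 0.0279
gripper_force: 59.2
```

Call:
move_arm --deltas '[{"linear": [0,0,0.1],"spin": 0},{"linear": [0,0,0.1],"spin": 0},{"linear": [0,0,0.1],"spin": 0},{"linear": [0,0,0.1],"spin": 0},{"linear": [0,0,0],"spin": 0},{"linear": [0,0,0],"spin": 0},{"linear": [0,0,0],"spin": 0},{"linear": [0,0,0],"spin": 0}]'

```text
t: 17.4
position: [0.6326, 0.1857, 0.1288]
tcp_rot: [[-1.0, -0.0, -0.0], [-0.0, 1.0, -0.0], [0.0, -0.0, -1.0]]
contact_force: [-0.6, 0.5, -0.7]
opening: 0.0278
gripper_force: 59.2
```

Call:
move_arm --deltas '[{"linear": [0,0,0.1],"spin": 0},{"linear": [0,0,0.1],"spin": 0},{"linear": [0,0,0.05],"spin": 0},{"linear": [0,0,0],"spin": 0},{"linear": [0,0,0],"spin": 0},{"linear": [0,0,0],"spin": 0},{"linear": [0,0,0],"spin": 0},{"linear": [0,0,0],"spin": 0}]'

```text
t: 18.4
position: [0.6326, 0.1857, 0.1266]
tcp_rot: [[-1.0, -0.0, 0.0], [-0.0, 1.0, -0.0], [-0.0, -0.0, -1.0]]
contact_force: [-2.5, -0.8, 4.7]
opening: 0.028
gripper_force: 59.7
```

Contact came at TCP z = 126.6 mm, which is the computed seat height. I'll release and rise.

Call:
move_arm --deltas '[{"linear": [0,0,0],"spin": 0},{"linear": [0,0,0],"spin": 0},{"linear": [0,0,0],"spin": 0},{"linear": [0,0,0],"spin": 0},{"linear": [0,0,-0.5],"spin": 0},{"linear": [0,0,-1.5],"spin": 0},{"linear": [0,0,-3],"spin": 0},{"linear": [0,0,-3],"spin": 0}]' --fingers 50

```text
t: 19.4
position: [0.6327, 0.1858, 0.2083]
tcp_rot: [[-1.0, -0.0, 0.001], [-0.0, 1.0, 0.0], [-0.001, 0.0, -1.0]]
contact_force: [0.2, 0.0, 0.0]
opening: 0.0425
gripper_force: 0.0
```

```bash
python3 - <<'E'
from h import *
show();p=camera_params("wrist");im,d=camera("wrist");P=cloud(p,d)
c=np.array([.632,.187])
m=(abs(P[...,2]-.105)<.008)&(np.hypot(P[...,0]-c[0],P[...,1]-c[1])<.055);a=P[m];A=np.c_[a[:,:2]-c,np.ones(len(a))];s=np.linalg.lstsq(A,a[:,2],rcond=None)[0];k=abs(a[:,2]-A@s)<.003;print(m.sum(),np.linalg.lstsq(A[k],a[k,2],rcond=None)[0],a.min(0),a.max(0))
E
```

```text
t19.40 [0.6327 0.1858 0.2083] tool x [-1.    -0.    -0.001] F [0.2 0.  0. ] op0.0425 g0
13204 [0.00686092 0.00014047 0.10465407] [0.58105712 0.13785087 0.09709283] [0.6801065  0.23707747 0.11297927]
```

The yellow cover is seated: its top is at 104.7 mm (105 expected) and level. On to the blue seal.

Call:
move_arm --deltas '[{"linear": [1,-1.5,0],"spin": 0},{"linear": [2,-3,0],"spin": 0},{"linear": [3,-4.5,0],"spin": 0},{"linear": [3.2,-4.8,0],"spin": 0},{"linear": [3.2,-4.8,0],"spin": 0},{"linear": [3,-4.5,0],"spin": 0},{"linear": [1.8,-2.7,1],"spin": 0},{"linear": [0.8,-1.1,1],"spin": 0}]'

```text
t: 20.45
position: [0.4522, -0.0846, 0.1872]
tcp_rot: [[-1.0, 0.002, 0.002], [0.002, 1.0, -0.0], [-0.002, -0.0, -1.0]]
contact_force: [0.6, 0.3, 0.0]
opening: 0.043
gripper_force: 0.0
```

Call:
move_arm --deltas '[{"linear": [0,0,0],"spin": 0},{"linear": [0,0,0],"spin": 0},{"linear": [0,0,0],"spin": 0},{"linear": [0,0,0],"spin": 0},{"linear": [0,0,0],"spin": 0},{"linear": [0,0,0],"spin": 0},{"linear": [0,0,0],"spin": 0},{"linear": [0,0,0],"spin": 0}]'

```text
t: 21.45
position: [0.4526, -0.0833, 0.1864]
tcp_rot: [[-1.0, -0.0, -0.0], [-0.0, 1.0, -0.0], [0.0, -0.0, -1.0]]
contact_force: [-0.1, -0.4, -0.4]
opening: 0.0426
gripper_force: 0.0
```

```bash
python3 - <<'E'
from h import *
show();p=camera_params("wrist");im,d=camera("wrist");cv2.imwrite("pics/w7.png",im)
blob(im,p,(0,0,140),(180,60,255),.014,(150,100,420,300),2)
P=cloud(p,d)
m=(abs(P[...,2]-.014)<.004)&(np.hypot(P[...,0]-.452,P[...,1]+.083)<.05);a=P[m];print(cv2.minEnclosingCircle(a[:,:2].astype(np.float32)))
E
```

```text
t21.45 [ 0.4526 -0.0833  0.1864] tool x [-1. -0.  0.] F [-0.1 -0.4 -0.4] op0.0426 g0
px [281. 181.] area 7201.0 world [ 0.4513 -0.0824] r 0.0431 fit 0.4513 -0.0825
px [379. 275.] area 701.0 world [0.5438 0.0115] r 0.0225 fit 0.5413 0.0115
((0.45154446363449097, -0.08232834935188293), 0.042981114238500595)
```

Call:
move_arm --deltas '[{"linear": [0,-0.05,1],"spin": 0},{"linear": [0,0,2.5],"spin": 0},{"linear": [0,0,3.5],"spin": 0},{"linear": [0,0,3.5],"spin": 0},{"linear": [0,0,2.3],"spin": 0},{"linear": [0,0,1.2],"spin": 0},{"linear": [0,0,0.7],"spin": 0},{"linear": [0,0,0.5],"spin": 0}]'

```text
t: 22.5
position: [0.453, -0.0839, 0.0344]
tcp_rot: [[-1.0, -0.0, 0.001], [-0.0, 1.0, -0.0], [-0.001, -0.0, -1.0]]
contact_force: [0.5, 0.3, 0.3]
opening: 0.0429
gripper_force: 0.0
```

Call:
move_arm --deltas '[{"linear": [0,0,0],"spin": 0},{"linear": [0,0,0],"spin": 0},{"linear": [0,0,0],"spin": 0},{"linear": [0,0,0],"spin": 0},{"linear": [0,0,0],"spin": 0},{"linear": [0,0,0],"spin": 0},{"linear": [0,0,0],"spin": 0},{"linear": [0,0,0],"spin": 0}]' --fingers 0 --force 30

```text
t: 23.5
position: [0.453, -0.0839, 0.0347]
tcp_rot: [[-1.0, -0.0, 0.001], [-0.0, 1.0, -0.0], [-0.001, -0.0, -1.0]]
contact_force: [-1.2, 0.7, 6.2]
opening: 0.0213
gripper_force: 29.7
```

Call:
move_arm --deltas '[{"linear": [0,0,-0.5],"spin": 0},{"linear": [0,0,-1.5],"spin": 0},{"linear": [0,0,-2.5],"spin": 0},{"linear": [0,0,-3],"spin": 0},{"linear": [0,0,-2.5],"spin": 0},{"linear": [0,0,-2],"spin": 0},{"linear": [0,0,-1],"spin": 0},{"linear": [0,0,0],"spin": 0}]'

```text
t: 24.5
position: [0.4528, -0.0838, 0.1646]
tcp_rot: [[-1.0, -0.0, 0.001], [-0.0, 1.0, -0.0], [-0.001, -0.0, -1.0]]
contact_force: [-0.4, -0.4, -1.2]
opening: 0.0217
gripper_force: 29.4
```

Call:
move_arm --deltas '[{"linear": [-0.8,-0.2,0],"spin": 0},{"linear": [-2,-0.5,0],"spin": 0},{"linear": [-3.3,-0.8,0],"spin": 0},{"linear": [-3.6,-0.9,0],"spin": 0},{"linear": [-2.8,-0.7,0],"spin": 0},{"linear": [-1.5,-0.4,0],"spin": 0},{"linear": [-0.7,-0.1,0],"spin": 0},{"linear": [0,0,0],"spin": 0}]'

```text
t: 25.5
position: [0.5996, -0.1197, 0.1634]
tcp_rot: [[-1.0, -0.0, -0.001], [-0.0, 1.0, 0.0], [0.001, 0.0, -1.0]]
contact_force: [0.0, -0.9, -0.7]
opening: 0.0219
gripper_force: 29.4
```

```bash
python3 - <<'E'
from h import *
show();p=camera_params("wrist");im,d=camera("wrist");cv2.imwrite("pics/w8.png",im);o=get_obs()["position"]
P=cloud(p,d);m=(abs(P[...,2]-.087)<.003)&(np.hypot(P[...,0]-.6255,P[...,1]+.231)<.055)
cs,_=cv2.findContours(m.astype(np.uint8),cv2.RETR_CCOMP,cv2.CHAIN_APPROX_NONE)
for c in cs:
    if len(c)>60:print(len(c),circ(ray(p,c[:,0],.087)),c[:,0].mean(0))
blob(im,p,(0,0,140),(180,60,255),o[2]-.0347+.014,(170,170,400,345),2)
E
```

```text
t25.50 [ 0.5996 -0.1197  0.1634] tool x [-1.    -0.     0.001] F [ 0.  -0.9 -0.7] op0.0219 g29
422 (array([ 0.62382935, -0.23059326]), np.float64(0.043146025692786034)) [109.29620853 254.23222749]
333 (array([ 0.62411355, -0.23092466]), np.float64(0.035354421709135685)) [101.63963964 261.70870871]
px [282. 244.] area 13439.5 world [ 0.5972 -0.1182] r 0.0429 fit 0.5974 -0.1184
px [282. 322.] area 1831.0 world [ 0.6275 -0.1184] r 0.0171 fit 0.6269 -0.1186
```

View pics/w8.png

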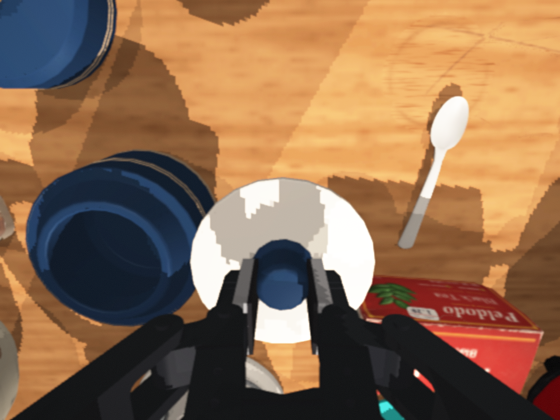

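The blue mouth is at (105,258) and the held blue seal is level at (282,255). The move is +26.7 mm in x and −112.5 mm in y.

Call:
move_arm --deltas '[{"linear": [-0.3,-1,0],"spin": 0},{"linear": [-0.6,-2.5,0],"spin": 0},{"linear": [-0.8,-3.5,0],"spin": 0},{"linear": [-0.7,-2.75,0.6],"spin": 0},{"linear": [-0.3,-1.5,1],"spin": 0},{"linear": [0,0,1.2],"spin": 0},{"linear": [0,0,0.6],"spin": 0},{"linear": [0,0,0],"spin": 0}]'

```text
t: 26.55
position: [0.6262, -0.2311, 0.1297]
tcp_rot: [[-1.0, -0.001, -0.001], [-0.001, 1.0, 0.001], [0.001, 0.001, -1.0]]
contact_force: [0.1, -0.2, -1.0]
opening: 0.0215
gripper_force: 29.5
```

Call:
move_arm --deltas '[{"linear": [0,0,0.3],"spin": 0},{"linear": [0,0,0.4],"spin": 0},{"linear": [0,0,0.4],"spin": 0},{"linear": [0,0,0.2],"spin": 0},{"linear": [0,0,0.1],"spin": 0},{"linear": [0,0,0],"spin": 0},{"linear": [0,0,0],"spin": 0},{"linear": [0,0,0],"spin": 0}]'

```text
t: 27.55
position: [0.6268, -0.2323, 0.1165]
tcp_rot: [[-1.0, -0.0, 0.0], [-0.0, 1.0, -0.0], [-0.0, -0.0, -1.0]]
contact_force: [0.1, 0.8, -1.0]
opening: 0.0218
gripper_force: 29.5
```

Call:
move_arm --deltas '[{"linear": [0,0,0.1],"spin": 0},{"linear": [0,0,0.1],"spin": 0},{"linear": [0,0,0.1],"spin": 0},{"linear": [0,0,0.1],"spin": 0},{"linear": [0,0,0.1],"spin": 0},{"linear": [0,0,0],"spin": 0},{"linear": [0,0,0],"spin": 0},{"linear": [0,0,0],"spin": 0}]'

```text
t: 28.55
position: [0.6267, -0.2323, 0.1116]
tcp_rot: [[-1.0, -0.0, 0.0], [-0.0, 1.0, -0.0], [-0.0, -0.0, -1.0]]
contact_force: [-1.5, 1.0, 4.0]
opening: 0.0214
gripper_force: 29.7
```

Call:
move_arm --deltas '[{"linear": [0,0,0],"spin": 0},{"linear": [0,0,0],"spin": 0},{"linear": [0,0,0],"spin": 0},{"linear": [0,0,0],"spin": 0},{"linear": [0,0,-0.5],"spin": 0},{"linear": [0,0,-1.5],"spin": 0},{"linear": [0,0,-3],"spin": 0},{"linear": [0,0,-4],"spin": 0}]' --fingers 50

```text
t: 29.55
position: [0.6264, -0.2321, 0.2027]
tcp_rot: [[-1.0, -0.0, -0.001], [-0.0, 1.0, 0.0], [0.001, 0.0, -1.0]]
contact_force: [0.6, -0.1, 0.2]
opening: 0.0428
gripper_force: 0.0
```

```bash
python3 - <<'E'
from h import *
show();p=camera_params("wrist");im,d=camera("wrist");cv2.imwrite("pics/w9.png",im);P=cloud(p,d)
c=np.array([.6265,-.231])
m=(abs(P[...,2]-.091)<.004)&(np.hypot(P[...,0]-c[0],P[...,1]-c[1])<.05);a=P[m];A=np.c_[a[:,:2]-a[:,:2].mean(0),np.ones(len(a))];print("plane",np.linalg.lstsq(A,a[:,2],rcond=None)[0],len(a),a.min(0),a.max(0))
blob(im,p,(0,0,140),(180,60,255),.091,(180,130,380,300),2)
E
```

```text
t29.55 [ 0.6264 -0.2321  0.2027] tool x [-1.    -0.     0.001] F [ 0.6 -0.1  0.2] op0.0428 g0
plane [0.0008696  0.00209838 0.09084032] 9740 [ 0.58249941 -0.27323082  0.08703899] [ 0.66774672 -0.18798029  0.09497439]
px [282. 203.] area 10969.5 world [ 0.6264 -0.2308] r 0.0441 fit 0.6258 -0.231
```

View pics/w9.png

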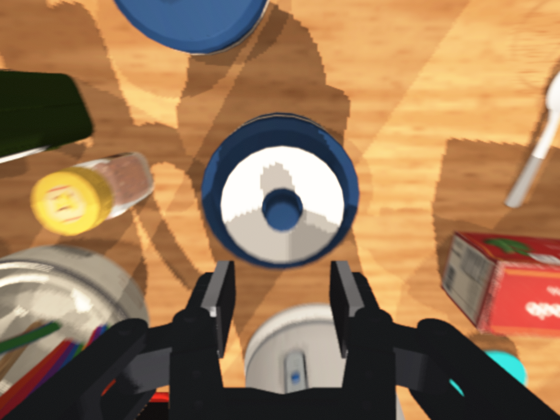

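The blue seal is seated level, with its disc at (282,203) and its plane at 90.8 mm. Next I'll check the kettle clearance while moving to the blue cover.

Call:
move_arm --deltas '[{"linear": [1,-0.4,0],"spin": 0},{"linear": [2.4,-0.9,0],"spin": 0},{"linear": [3.5,-1.4,0],"spin": 0},{"linear": [3.7,-1.5,0],"spin": 0},{"linear": [3,-1.2,0],"spin": 0},{"linear": [2,-0.7,0],"spin": 0},{"linear": [1,-0.4,0.6],"spin": 0},{"linear": [0,0,0.6],"spin": 0}]'

```text
t: 30.6
position: [0.4605, -0.2974, 0.1888]
tcp_rot: [[-1.0, 0.0, 0.0], [0.0, 1.0, 0.0], [-0.0, 0.0, -1.0]]
contact_force: [0.9, -0.0, 0.4]
opening: 0.0428
gripper_force: 0.0
```

```bash
python3 - <<'E'
from h import *
show();p=camera_params("wrist");im,d=camera("wrist");cv2.imwrite("pics/w10.png",im);P=cloud(p,d)
c=np.array([.459,-.296])
m=(abs(P[...,2]-.047)<.003)&(np.hypot(P[...,0]-c[0],P[...,1]-c[1])<.07);a=P[m];print(m.sum(),cv2.minEnclosingCircle(a[:,:2].astype(np.float32)),a.min(0),a.max(0))
m=(abs(P[...,2]-.069)<.003)&(np.hypot(P[...,0]-c[0],P[...,1]-c[1])<.04);a=P[m];print(m.sum(),cv2.minEnclosingCircle(a[:,:2].astype(np.float32)))
Q=cloud(camera_params("top"),np.load("pics/top0.npy"));k=(abs(Q[...,1]+.23)<.08)&(Q[...,2]>.06)&(Q[...,0]>.70)
q=Q[k];print("kettle min x",q[:,0].min(),"max z",q[:,2].max()); 
k=(abs(Q[...,0]-.62)<.08)&(Q[...,2]>.06)&(Q[...,1]<-.31);q=Q[k];print("right side max y",q[:,1].max(),q[:,2].max())
E
```

```text
t30.60 [ 0.4605 -0.2974  0.1888] tool x [-1.  0. -0.] F [ 0.9 -0.   0.4] op0.0428 g0
13886 ((0.45890888571739197, -0.2974257469177246), 0.057949498295784) [ 0.40131269 -0.35481681  0.04400046] [ 0.51638752 -0.24052124  0.04940016]
1006 ((0.45936810970306396, -0.29769331216812134), 0.01434451062232256)
kettle min x 0.7669204157700923 max z 0.33109140217775723
right side max y -0.35337613963152975 0.2847466501816637
```

Call:
move_arm --deltas '[{"linear": [0,-0.15,1],"spin": 0},{"linear": [0,0,2],"spin": 0},{"linear": [0,0,3],"spin": 0},{"linear": [0,0,3],"spin": 0},{"linear": [0,0,1.6],"spin": 0},{"linear": [0,0,0.8],"spin": 0},{"linear": [0,0,0.5],"spin": 0},{"linear": [0,0,0.1],"spin": 0}]'

```text
t: 31.65
position: [0.461, -0.2988, 0.0694]
tcp_rot: [[-1.0, -0.0, 0.0], [-0.0, 1.0, -0.0], [-0.0, -0.0, -1.0]]
contact_force: [-0.2, -0.9, -0.3]
opening: 0.0425
gripper_force: 0.0
```

Call:
move_arm --deltas '[{"linear": [0,0,0],"spin": 0},{"linear": [0,0,0],"spin": 0},{"linear": [0,0,0],"spin": 0},{"linear": [0,0,0],"spin": 0},{"linear": [0,0,0],"spin": 0},{"linear": [0,0,0],"spin": 0},{"linear": [0,0,0],"spin": 0},{"linear": [0,0,0],"spin": 0}]' --fingers 0 --force 60

```text
t: 32.65
position: [0.4611, -0.2991, 0.0701]
tcp_rot: [[-1.0, -0.0, 0.001], [-0.0, 1.0, -0.001], [-0.001, -0.001, -1.0]]
contact_force: [-0.5, 1.1, 4.8]
opening: 0.0278
gripper_force: 59.4
```

Call:
move_arm --deltas '[{"linear": [0,0,-0.5],"spin": 0},{"linear": [0,0,-1.5],"spin": 0},{"linear": [0,0,-2.5],"spin": 0},{"linear": [0,0,-3],"spin": 0},{"linear": [0,0,-3],"spin": 0},{"linear": [0,0,-2.5],"spin": 0},{"linear": [0,0,-1.5],"spin": 0},{"linear": [0,0,0],"spin": 0}]'

```text
t: 33.65
position: [0.4611, -0.2991, 0.2154]
tcp_rot: [[-1.0, -0.0, 0.002], [-0.0, 1.0, -0.001], [-0.002, -0.001, -1.0]]
contact_force: [-0.5, -0.5, -1.6]
opening: 0.0278
gripper_force: 59.3
```

```bash
python3 - <<'E'
from h import *
show();p=camera_params("wrist");im,d=camera("wrist");cv2.imwrite("pics/w11.png",im);P=cloud(p,d);o=get_obs()["position"]
z=o[2]-.0682+.047
m=(abs(P[...,2]-z)<.004)&(np.hypot(P[...,0]-o[0],P[...,1]-o[1])<.07);a=P[m];print(m.sum(),z,a.min(0),a.max(0),np.linalg.lstsq(np.c_[a[:,:2]-o[:2],np.ones(len(a))],a[:,2],rcond=None)[0])
E
```

```text
t33.65 [ 0.4611 -0.2991  0.2154] tool x [-1.    -0.    -0.002] F [-0.5 -0.5 -1.6] op0.0278 g59
29189 0.19312314916186563 [ 0.4013345  -0.3545672   0.18912393] [ 0.51637693 -0.24033049  0.19707669] [4.93168972e-03 8.80008392e-05 1.92059241e-01]
```

Call:
move_arm --deltas '[{"linear": [-0.8,0.3,0],"spin": 0},{"linear": [-2,0.8,0],"spin": 0},{"linear": [-3.2,1.3,0],"spin": 0},{"linear": [-3.7,1.5,0],"spin": 0},{"linear": [-3.2,1.3,0],"spin": 0},{"linear": [-2.2,0.9,0],"spin": 0},{"linear": [-1.5,0.6,0],"spin": 0},{"linear": [0,0,0],"spin": 0}]'

```text
t: 34.7
position: [0.6277, -0.2308, 0.2133]
tcp_rot: [[-1.0, -0.002, -0.001], [-0.002, 1.0, 0.0], [0.001, 0.0, -1.0]]
contact_force: [-0.2, 0.0, -1.3]
opening: 0.0276
gripper_force: 59.3
```

Call:
move_arm --deltas '[{"linear": [0,0,1],"spin": 0},{"linear": [0,0,1.5],"spin": 0},{"linear": [0,0,1.2],"spin": 0},{"linear": [0,0,0.8],"spin": 0},{"linear": [0,0,0.6],"spin": 0},{"linear": [0,0,0.3],"spin": 0},{"linear": [0,0,0],"spin": 0},{"linear": [0,0,0],"spin": 0}]'

```text
t: 35.7
position: [0.6269, -0.2318, 0.1607]
tcp_rot: [[-1.0, -0.0, 0.001], [-0.0, 1.0, -0.0], [-0.001, -0.0, -1.0]]
contact_force: [-0.5, 0.4, -1.6]
opening: 0.028
gripper_force: 59.3
```

Call:
move_arm --deltas '[{"linear": [0,0,0.4],"spin": 0},{"linear": [0,0,0.4],"spin": 0},{"linear": [0,0,0.3],"spin": 0},{"linear": [0,0,0.2],"spin": 0},{"linear": [0,0,0.2],"spin": 0},{"linear": [0,0,0.1],"spin": 0},{"linear": [0,0,0],"spin": 0},{"linear": [0,0,0],"spin": 0}]'

```text
t: 36.7
position: [0.6267, -0.2318, 0.1444]
tcp_rot: [[-1.0, -0.0, 0.0], [-0.0, 1.0, -0.0], [-0.0, -0.0, -1.0]]
contact_force: [-0.6, -0.5, -1.5]
opening: 0.0277
gripper_force: 59.3
```

Call:
move_arm --deltas '[{"linear": [0,0,0.1],"spin": 0},{"linear": [0,0,0.1],"spin": 0},{"linear": [0,0,0.05],"spin": 0},{"linear": [0,0,0],"spin": 0},{"linear": [0,0,0],"spin": 0},{"linear": [0,0,0],"spin": 0},{"linear": [0,0,0],"spin": 0},{"linear": [0,0,0],"spin": 0}]'

```text
t: 37.7
position: [0.6267, -0.2317, 0.1421]
tcp_rot: [[-1.0, -0.0, 0.0], [-0.0, 1.0, -0.0], [-0.0, -0.0, -1.0]]
contact_force: [-1.9, 1.4, 6.8]
opening: 0.0275
gripper_force: 59.7
```

Seated at the computed height. I'll release, rise, back away and check from the top.

Call:
move_arm --deltas '[{"linear": [0,0,0],"spin": 0},{"linear": [0,0,0],"spin": 0},{"linear": [0,0,0],"spin": 0},{"linear": [0,0,0],"spin": 0},{"linear": [0,0,-0.5],"spin": 0},{"linear": [0,0,-1.5],"spin": 0},{"linear": [0,0,-3],"spin": 0},{"linear": [0,0,-3],"spin": 0}]' --fingers 50

```text
t: 38.7
position: [0.6267, -0.2318, 0.2239]
tcp_rot: [[-1.0, -0.0, 0.001], [-0.0, 1.0, -0.0], [-0.001, -0.0, -1.0]]
contact_force: [0.2, -0.7, -0.2]
opening: 0.0429
gripper_force: 0.0
```

Call:
move_arm --deltas '[{"linear": [1,0.5,0],"spin": 0},{"linear": [3,2,0],"spin": 0},{"linear": [4,3,0],"spin": 0},{"linear": [4,3,0],"spin": 0},{"linear": [4,3,0],"spin": 0},{"linear": [3,3,0],"spin": 0},{"linear": [1,1,0],"spin": 0},{"linear": [0,0,0],"spin": 0}]'

```text
t: 39.7
position: [0.4264, -0.0765, 0.2222]
tcp_rot: [[-1.0, -0.001, 0.001], [-0.001, 1.0, -0.0], [-0.001, -0.0, -1.0]]
contact_force: [0.8, -0.1, 0.2]
opening: 0.0427
gripper_force: 0.0
```

```bash
python3 - <<'E'
from h import *
show();p=camera_params("top");im,d=camera("top");cv2.imwrite("pics/top1.png",im);P=cloud(p,d)
for n,c,z,R in(("Y",(.632,.184),.105,.055),("B",(.6255,-.234),.119,.065)):
    m=(abs(P[...,2]-z)<.006)&(np.hypot(P[...,0]-c[0],P[...,1]-c[1])<R);a=P[m];print(n,m.sum(),cv2.minEnclosingCircle(a[:,:2].astype(np.float32)),np.linalg.lstsq(np.c_[a[:,:2]-c,np.ones(len(a))],a[:,2],rcond=None)[0])
for n,u,v,r,z0,z1 in(("jar",145,195,16,.055,.075),("tea",297,167,35,.06,.08)):
    m=np.zeros((420,560),bool);m[v-r:v+r,u-r:u+r]=1;m&=(P[...,2]>z0)&(P[...,2]<z1);print(n,cv2.minEnclosingCircle(P[m][:,:2].astype(np.float32)))
E
```

```text
t39.70 [ 0.4264 -0.0765  0.2222] tool x [-1.    -0.001 -0.001] F [ 0.8 -0.1  0.2] op0.0427 g0
Y 1316 ((0.6307636499404907, 0.1846567988395691), 0.0498955100774765) [0.00427737 0.00290695 0.10468195]
B 1751 ((0.6251204013824463, -0.23198220133781433), 0.05989997833967209) [-0.00432471 -0.00222223  0.11898557]
jar ((0.6440626978874207, 0.36343684792518616), 0.024704791605472565)
tea ((0.7151830196380615, 0.0024756193161010742), 0.07238420099020004)
```

View pics/top1.png

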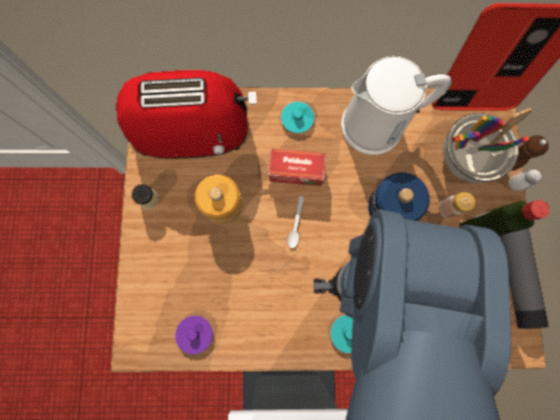

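The top view shows the yellow cover seated at (217,196) and the blue one at (404,198). Both are level and at the expected heights. The tea box, spoon and jar have not moved, so I'll hand in.

```bash
python3 -c "
from cell import *
print(job_done())"
```

```text
the job is handed in; nothing more can be done
None
```

Both caddies are closed, each with its own inner lid seated level and its own cover down on the shoulder, the tea packet, spoon and jar did not move, and the job was handed in at about 40 s of robot time.

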